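# Open the sprung clamp of a carving board and hold it open

## Task

Open the carving board's red spring clamp so the carver can take out the dark panel. Use the mallet to knock the brass peg fully home, touching the peg with nothing but the mallet, then set the mallet (do not drop it) upright and wholly on its round green mat, striking face down, and let go. Finally swing the red arm by its knob away from the panel against its spring, all the way to its stop, and finish while holding it there with the gripper's fingers; leave the other things on the bench undisturbed.

Things in the scene. Friction and masses are not known exactly. Their poses are not given: they have to be found in the camera images.
- board: plywood carving board fixed to the bench, x -180 to +160 mm, y -165 to +165 mm, 18 mm thick; origin on the bench under it, z up. On it: dark fixed panel (x 22 to 152, y -150 to 150, top 42 mm above the bench); arm pivot at (0, 130) mm; peg at (-60, 30) mm in a steel collar 44 mm across, top 29 mm above the bench; steel stop post at (-73, 112) mm, 16 mm across, top at 64 mm
- clamp_pivot (a point): point on the upright pivot axis of the red arm, at grip height of the knob (89 mm above the bench)
- clamp_knob (a point): on the axis of the red arm's upright round wooden knob (26 mm across, 60 to 111 mm above the bench), 89 mm above the bench, 170 mm from the pivot axis; moves with the arm. The arm is a red bar 20 mm wide, 44 to 60 mm above the bench, reaching 190 mm from the pivot, a rubber shoe on its panel side. The point's -y points from pivot to knob
- clamp_arm (a joint): angle of the red arm (rad): 0 at rest along the panel's front edge, pointing to the board's -y; grows clockwise seen from above (knob moving first to the board's -x); 1.1 at the stop. A spring always pulls it back to 0: 2 N at the knob at rest, 6 N at the stop. The raised peg blocks it at about 0.35; with the peg home it passes over
- peg (a joint): how far the peg is driven down (m): 0 fully up, 0.032 fully home on its collar; starts at 0 to 0.006. Friction and a light spring: it takes about 8 N to move it, and it stays where it is left
- peg_top (a point): centre of the top face of the brass peg, whose cap is 28 mm across; 68 mm above the bench when fully up, 36 mm when fully home
- mallet: mallet, about 0.34 kg, standing on its striking face on the mat: upright pale wooden head 54 mm across, 90 mm high; origin at the centre of its lower face, z up. A round level handle 22 mm across sticks out along its -x at 55 mm height, ending 165 mm from the head's axis. The head can be gripped from above across its y, a finger either side of the handle
- mat: round green rubber mat fixed to the bench, 130 mm across, 4 mm thick, origin under its centre
- sanding_block: cork sanding block, 45 x 75 mm, 26 mm high, lying on the carving board's corner nearest the mallet; to be left alone
- gouge: carving gouge lying on the bench, square wooden handle 110 mm, steel blade 100 mm; to be left alone
- wax_tin: yellow round tin with a white lid, 54 mm across, 30 mm high, standing on the dark panel; to be left alone
- glue_bottle: white glue bottle with blue label and orange cap, 56 mm across, 160 mm high, on the bench; to be left alone
- brush: small green-handled brush lying on the bench; to be left alone
- offcut: wooden offcut 50 x 130 mm, 22 mm thick, on the bench; to be left alone
Things that resemble listed ones, but are neither listed nor needed, are in the scene too. Of the things that look like the mallet, take the one that is farthest to the robot's left at the start.

How it is judged (in metres and radians):
On the way, in this order (a step that is already met when the one before it is completed fails the run):
1. the peg is driven fully home with the mallet (value of joint peg above 0.028 m and contact force between mallet and peg above 1 N).
2. the mallet, still in the fingers, is set upright on the green mat (horizontal distance between mallet and mat below 0.038 m and angle between mallet's own z axis and vertical below 0.1 rad and height (world z) of mallet below 0.01 m and linear speed of mallet below 0.05 m/s and contact force between mallet and the fingers above 0.5 N and contact force between mallet and mat above 0.1 N).
3. the arm is swung to its stop (value of joint clamp_arm above 1.05 rad), for 0.2 s.
At the end, for the whole second after the job is handed in: the peg is within 4 mm of fully home, the mallet stands released and upright wholly on the green mat (its axis within 38 mm of the mat's centre), and the fingers hold the red arm within 0.05 rad of its stop with more than 1.5 N (value of joint peg above 0.028 m and value of joint clamp_arm above 1.05 rad and contact force between the fingers and clamp_arm above 1.5 N and contact force between mallet and clamp_arm below 0.1 N and contact force between mallet and the fingers below 0.1 N and horizontal distance between mallet and mat below 0.038 m and angle between mallet's own z axis and vertical below 0.1 rad and height (world z) of mallet below 0.01 m and linear speed of mallet below 0.05 m/s); the arm keeps its last pose, push and grip.
It fails at once if the fingers or arm touch the peg (contact force between any of the fingers, the arm and peg above 1 N).
It fails at once if a bystander is moved by more than 30 mm (distance of any of sanding_block, gouge, wax_tin, glue_bottle, brush, offcut from where it was at the start of the episode above 0.03 m).
It also fails if it takes over 58 s, if anything falls off the work surface, if the arm or the gripper's body presses on something with over 40 N, if the wrist force passes 120 N, or if a joint passes its speed limit or range.

## Robot

A 6-joint arm with a two-finger parallel gripper is mounted at the origin on the work surface. World frame = base frame: x ahead of the robot, y to its left, z up, the work surface at z = 0. Lengths are in mm, angles in rad, forces in N, time in s.
With the tool pointing down it reaches from about 350 to 875 mm from the base axis. Payload 4.2 kg.
Tool frame: the origin (TCP) lies between the finger pads; the fingertips stand 25 mm ahead of it and the grasp point (between the pads) lies 6 mm ahead of it; z points along the fingers, y is the line along which they close (so a half turn about z gives the same grasp; the last joint's range is limited). The gripper opens to 85 mm and grips with 20 to 120 N. Pads are 22 mm wide; open, the fingers measure 114 mm over their backs; the gripper's body (76 mm by 85 mm) begins 54 mm behind the grasp point. The pads swing forward as they close: fully open they stand 13 mm farther back than shut.
Start: joints at [-1.009, 0.385, 0.008, 0, -1.194, -0.259], TCP at [186.387, -596.539, 256.312] pointing down, gripper open.
Joint ranges: [-3.14, 3.14], [-1.21, 2.06], [-1.07, 1.41], [-3.16, 2.05], [-2.99, -0.16], [-3.1, 3.1]. Speed limits (rad/s): [2.79, 2.79, 3.14, 3.14, 3.14, 3.14].

## Interface

Orientations are given as a unit quaternion [x, y, z, w].
In Python, from bench import read_state, get_image, job_done gives the robot as it stands.
- The arm moves only by the tool play_rows, never from a script. Its argument "series" is a list of rows, each a list of 6 numbers: the shift along the world's x, y, z in mm, then the turn, a rotation vector about the world's x, y, z in units of 6 degrees (1.0 is 6 degrees). A call has 1 to 20 rows; each row shifts and turns the commanded pose from where the row before left it; what a row does not reach is not made up. A row lasts 1/12 s, in which the tool goes at most 41.7 mm and 7.16 degrees, less where a joint would pass 70% of its speed; a pose out of reach is approached as far as the arm can. A call is refused whole if a number of a shift passes 41.7 or a number of a turn 1, either way. A call with a gripper value outside its range is refused whole. "gripper" is the opening, from 0 (shut) to 1 (fully open), set as the call begins (left out, the last holds). The fingers move at their own pace and stop on an object; the grip force is fixed at half the most. Time passes only in rows, so rows that do not move let the fingers close. It gives the time, the measured TCP pose, the force, the opening and the grip force at its end, in the units of the state.
- read_state(): the state, without advancing time (a new reading comes with each control period).
- get_image(name): name is "scene" or "side" or "wrist"; returns a dict with "image" (384x512x3 uint8, red, green, blue), "fx", "fy", "cx", "cy" (pixels), "dist_coeffs" ([k1, k2, p1, p2, k3] as OpenCV has them; the pictures are not rectified), "eye" and "rotation" of the camera in the world. Camera axes: x right, y down, z forward; pixel columns grow to the right and rows downward; lengths in mm; the calibration is good to about 2 mm. A picture is of the moment at which its call begins. There is no depth.
- job_done(): hands the job in; it is judged then, once.
The state is a dict: "clock": time; "joints": joint angles; "joint_vel": joint speeds; "joint_efforts": joint torques, N m; "position": TCP position; "ee_rot": TCP orientation; "contact_force": force on the tool from outside, world axes, zero at the start; "wrist_torque": the same for the moment, N m; "gripper_width": finger opening in mm; "grasp_force": force on a finger pad.
Only numpy, scipy, OpenCV 4.12 (cv2) and the standard library are available. Lean on these libraries where they do the work, as an engineer would, in place of code of your own. Each camera call takes 0.05 s, during which the arm holds its last target. There are 200 camera calls.

## Working session

There is one attempt and no reset: what is moved stays moved. The work goes in short steps, Python scripts to look and compute and a tool call to move; the robot and the scene stay as the last step left them, time stands still between calls to the robot, and variables do not carry over. Pictures are saved under pics/ and viewed, at most 10 in all, crops included, and the job is handed in when it is done.

Besides the shell and the picture viewer there is one more tool, called after ">>>" as name(argument=value, ...), one argument or row to a line, values as JSON. play_rows: Moves the arm, as the interface text tells. Its arguments: {"type":"object","properties":{"series":{"type":"array","items":{"type":"array","items":{"type":"number"}}},"gripper":{"type":"number"}},"required":["series"]}

```bash
mkdir -p pics
python3 - <<'E'
from bench import *
import cv2,json,numpy as np
s=read_state();print(s)
for n in("scene","side"):
    d=get_image(n);cv2.imwrite(f"pics/{n}0.png",d["image"][:,:,::-1]);print(n,{k:np.round(v,3).tolist() for k,v in d.items() if k!="image"})
E
```

```text
{'clock': 0.0, 'joints': array([-1.00939508e+00,  3.85549801e-01,  6.61891955e-03, -4.89656318e-04,
       -1.19406585e+00, -2.58627524e-01]), 'joint_vel': array([ 0.00030663,  0.00097144, -0.00083707,  0.00046871,  0.00086628,
        0.00020588]), 'joint_efforts': array([ 4.07535827e-04, -3.92290843e+01,  1.88398433e+01,  4.18594748e+00,
       -4.65996709e-03, -4.87036459e-06]), 'position': array([ 186.22100646, -596.03665019,  255.22432625]), 'ee_rot': array([-1.50719894e-01,  9.88575870e-01,  1.09972255e-03, -2.29866962e-04]), 'contact_force': array([-0.62312761, -0.79715723, -0.21580159]), 'wrist_torque': array([ 0.03214521, -0.0187924 ,  0.02217395]), 'grasp_force': 0.0, 'gripper_width': 85.11873204241293}
scene {'fx': 381.838, 'fy': 381.838, 'cx': 255.247, 'cy': 190.561, 'dist_coeffs': [-0.031, 0.0, 0.0, 0.0, 0.0], 'eye': [1141.952, -250.809, 1143.522], 'rotation': [0.8, 0.533, -0.156, -0.228]}
side {'fx': 347.644, 'fy': 347.644, 'cx': 252.753, 'cy': 186.668, 'dist_coeffs': [0.015, 0.0, 0.0, 0.0, 0.0], 'eye': [317.365, 636.432, 986.577], 'rotation': [-0.14, 0.936, -0.318, 0.056]}
```

View pics/scene0.png

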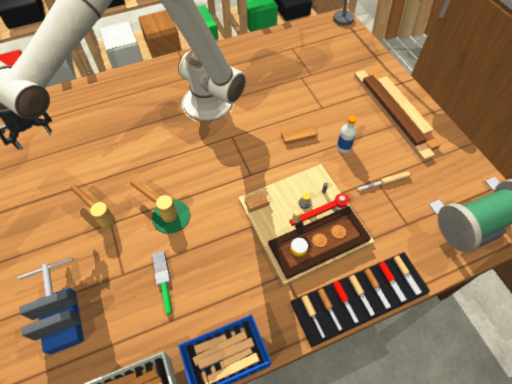

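View pics/side0.png

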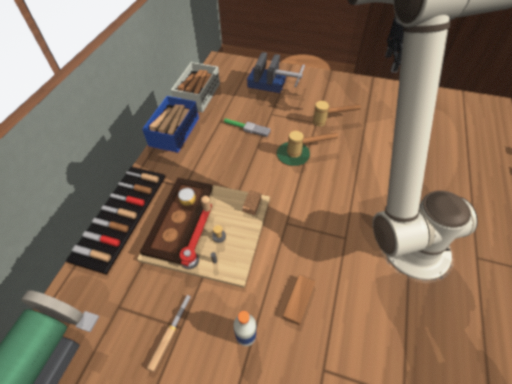

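```bash
cat > h.py <<'E'
import cv2,numpy as np
from bench import *
from scipy.spatial.transform import Rotation as R
def shot(n,f=None):
    d=get_image(n)
    if f: cv2.imwrite(f"pics/{f}.png",d["image"][:,:,::-1])
    return d
def ray(d,uv):
    K=np.array([[d["fx"],0,d["cx"]],[0,d["fy"],d["cy"]],[0,0,1.]])
    p=cv2.undistortPoints(np.array(uv,float).reshape(-1,1,2),K,np.array(d["dist_coeffs"],float)).reshape(-1,2)
    r=np.array(d["rotation"]); M=r if r.shape==(3,3) else R.from_quat(r).as_matrix()
    return np.array(d["eye"],float),np.c_[p,np.ones(len(p))]@M.T
def plane(d,uv,z):
    e,v=ray(d,uv); return e+v*((z-e[2])/v[:,2])[:,None]
def project(d,P):
    K=np.array([[d["fx"],0,d["cx"]],[0,d["fy"],d["cy"]],[0,0,1.]])
    M=R.from_quat(d["rotation"]).as_matrix().T
    return cv2.projectPoints(np.array(P,float).reshape(-1,3),cv2.Rodrigues(M)[0],-M@np.array(d["eye"],float),K,np.array(d["dist_coeffs"],float))[0].reshape(-1,2)
def tri(obs):
    A=np.zeros((3,3));b=np.zeros(3)
    for d,uv in obs:
        e,v=ray(d,uv);v=v[0]/np.linalg.norm(v);P=np.eye(3)-np.outer(v,v);A+=P;b+=P@e
    return np.linalg.solve(A,b)
E
python3 - <<'E'
from h import *
a=shot("scene");b=shot("side")
ca=cv2.resize(a["image"][140:290,60:400],None,fx=2.35,fy=2.35,interpolation=2)
cb=cv2.resize(b["image"][85:290,130:360],None,fx=2.9,fy=2.9,interpolation=2)
cv2.imwrite("pics/ca.png",ca[:,:,::-1]);cv2.imwrite("pics/cb.png",cb[:,:,::-1])
for d in(a,b):
    h=cv2.cvtColor(d["image"],cv2.COLOR_RGB2HSV)
    m=cv2.inRange(h,(65,90,40),(90,255,200))
    for c in cv2.findContours(m,0,2)[0]:
        if cv2.contourArea(c)>150:print("green",cv2.boundingRect(c),cv2.contourArea(c))
    m=cv2.inRange(h,(0,180,120),(6,255,255))|cv2.inRange(h,(174,180,120),(180,255,255))
    for c in cv2.findContours(m,0,2)[0]:
        if cv2.contourArea(c)>60:print("red",cv2.boundingRect(c),cv2.minAreaRect(c))
# mallet heads, approximate top z=90
print(plane(a,[(100,208),(165,202)],90),plane(b,[(321,105),(296,137)],90))
E
```

```text
green (153, 200, 37, 33) 532.5
green (465, 189, 47, 48) 1301.0
green (247, 0, 31, 30) 732.0
red (333, 281, 15, 21) ((340.2547302246094, 291.1337585449219), (21.069494247436523, 7.342399597167969), 61.38954162597656)
red (379, 262, 16, 19) ((386.10296630859375, 270.8382263183594), (20.4083309173584, 6.859943866729736), 59.036251068115234)
red (300, 193, 50, 28) ((324.78302001953125, 209.00946044921875), (13.4037446975708, 54.00349426269531), 60.945396423339844)
red (0, 50, 21, 16) ((10.735295295715332, 58.44118118286133), (12.854387283325195, 21.10059928894043), 75.96376037597656)
green (0, 311, 65, 73) 3044.0
red (102, 236, 18, 10) ((110.23584747314453, 240.42453002929688), (17.71950912475586, 6.4559454917907715), 15.945395469665527)
red (186, 213, 21, 38) ((197.1682586669922, 230.88536071777344), (6.774774551391602, 39.04225540161133), 24.77513885498047)
red (127, 197, 17, 8) ((135.32073974609375, 200.37734985351562), (16.20854377746582, 5.49442195892334), 15.945395469665527)
[[ 397.09049363 -486.45519848   90.        ]
 [ 456.24126657 -287.79274675   90.        ]] [[ 400.65606757 -489.13971985   90.        ]
 [ 454.76097226 -285.80278991   90.        ]]
```

View pics/ca.png

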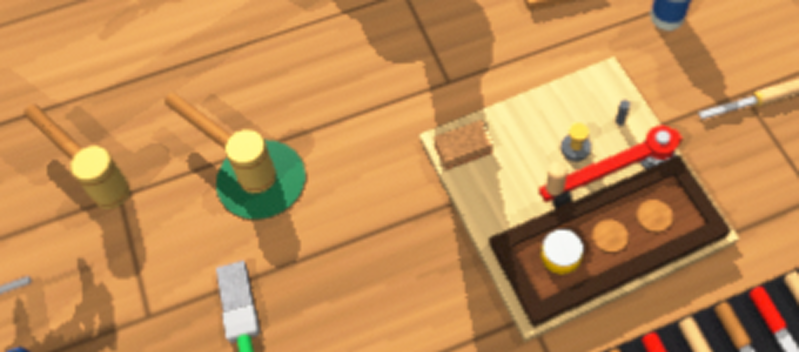

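View pics/cb.png

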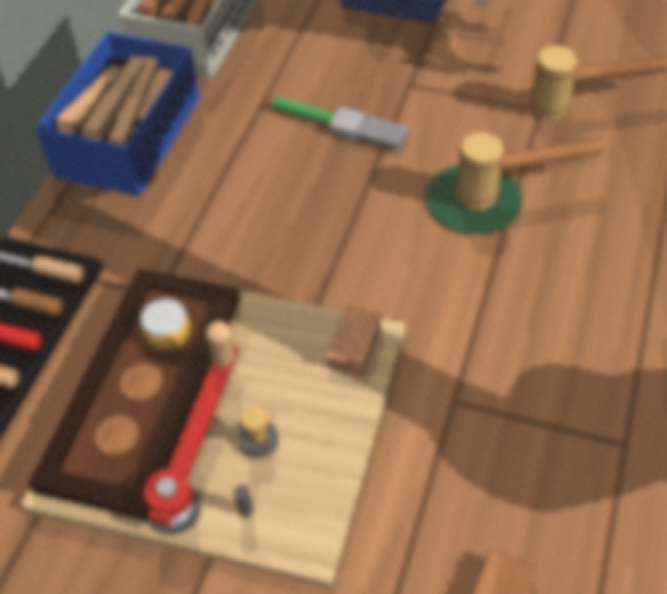

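Run:
```python
from h import *
a=shot("scene");b=shot("side")
A=lambda *p:np.array(p,float)/2.35+(60,140)-0.3
B=lambda *p:np.array(p,float)/2.9+(130,85)-0.3
np.set_printoptions(precision=1,suppress=True)
for n,p,q in(("peg",(578,130),(256,415)),("pivothub",(662,139),(167,488)),("knobtop",(558,168),(218,327)),("mallettop",(246,146),(482,149)),("handend",(170,101),(601,150)),("othertop",(91,161),(557,61))):
    print(n,tri([(a,A(*p)),(b,B(*q))]))
print(plane(a,[A(246,146)],94),plane(b,[B(482,149)],94),plane(a,[A(170,101)],59),plane(b,[B(601,150)],59))
# board fit
L=np.array([(-180,-165),(-180,165),(160,165),(160,-165)],float)
W1=plane(a,[A(421,136),A(616,58),A(737,236),A(530,338)],18)[:,:2]
W2=plane(b,[B(406,323),B(332,582),B(24,507)],18)[:,:2]
print(W1,W2)
for l,w in((L,W1),(L[:3],W2)):
    l0,w0=l.mean(0),w.mean(0);u=(l-l0)@[1,1j];v=(w-w0)@[1,1j];th=np.angle((v*u.conj()).sum())
    c,s=np.cos(th),np.sin(th);M=np.array([[c,-s],[s,c]]);t=w0-M@l0
    print("board",t,th,np.abs(l@M.T+t-w).max(),"peg",M@[-60,30]+t,"piv",M@[0,130]+t,"knob",M@[0,-40]+t)
for d in(a,b):
    h=cv2.cvtColor(d["image"],cv2.COLOR_RGB2HSV)
    m=cv2.inRange(h,(65,90,30),(90,255,200))
    cs=[c for c in cv2.findContours(m,0,1)[0] if cv2.contourArea(c)>50]
    for c in cs:
        W=plane(d,c.reshape(-1,2),4)[:,:2].astype(np.float32)
        print("mat?",cv2.minEnclosingCircle(W),len(c),c.mean((0,1)))
```

```text
peg [597.3 146.6  70.7]
pivothub [654.  249.9  66.6]
knobtop [661.8  79.9 115. ]
mallettop [ 455.9 -289.3   91.2]
handend [ 312.1 -373.6   50.6]
othertop [ 396.1 -490.7   87.6]
[[ 457.5 -289.3   94. ]] [[ 455.5 -286.2   94. ]] [[ 317.8 -373.    59. ]] [[ 312.5 -363.9   59. ]]
[[490.9 -50.3]
 [476.4 278.9]
 [807.8 291.1]
 [828.  -30.9]] [[487.4 -52. ]
 [472.  276.7]
 [806.8 293.1]]
board [660.8 122.7] 0.05004369782961967 4.483493103531714 peg [599.3 149.7] piv [654.3 252.5] knob [662.8  82.8]
board [658.1 121.1] 0.050697054113286164 2.6735104238525764 peg [596.6 148. ] piv [651.5 250.9] knob [660.1  81.1]
mat? ((459.90545654296875, -287.63201904296875), 62.89008331298828) 123 [170.9 217.5]
mat? ((880.008056640625, 746.730712890625), 118.22464752197266) 136 [492.5 210.8]
mat? ((-433.53558349609375, 181.78005981445312), 51.84775161743164) 31 [213.8  30.9]
mat? ((-592.9735107421875, 194.04403686523438), 70.8593521118164) 42 [205.1  13.4]
mat? ((-481.1346130371094, 442.2074279785156), 137.093994140625) 104 [260.9  13. ]
mat? ((972.6214599609375, 591.9189453125), 99.07171630859375) 200 [ 26.9 348.7]
```

Scene crop: two mallets. One is at scene (100,210), y≈-488, on the bare bench. The other is at scene (165,203), y≈-288, on the green mat (171,217). The mat one is farther to the robot's left and matches the description; the crop confirms it. Peg is at scene (306,196), knob (297,213), pivot (342,200), sanding block (257,200).

>>> play_rows(
  series=[
    [22.5,25.7,0,0,0,0.177],
    [22.5,25.7,0,0,0,0.177],
    [22.5,25.7,0,0,0,0.177],
    [22.5,25.7,0,0,0,0.177],
    [22.5,25.7,0,0,0,0.177],
    [22.5,25.7,0,0,0,0.177],
    [22.5,25.7,0,0,0,0.177],
    [22.5,25.7,0,0,0,0.177],
    [22.5,25.7,0,0,0,0.177],
    [22.5,25.7,0,0,0,0.177],
    [22.5,25.7,0,0,0,0.177],
    [22.5,25.7,0,0,0,0.177],
    [0,0,0,0,0,0],
    [0,0,0,0,0,0],
    [0,0,0,0,0,0],
  ],
  gripper=1,
)

```text
clock: 1.55
position: [456.3, -288.0, 256.2]
ee_rot: [-0.26, 0.966, 0.0, -0.0]
contact_force: [-0.6, 0.0, 0.6]
gripper_width: 85.4
grasp_force: 0.0
```

Run:
```python
from h import *
s=read_state();print(s["clock"],s["position"],s["ee_rot"],s["joints"])
d=shot("wrist","w1");print(d["eye"],d["rotation"],d["fx"])
print(project(d,[(456,-288,94),(314,-370,59),(460,-287,4)]))
```

```text
1.55 [ 456.25875253 -287.99350487  256.20824198] [-2.59831355e-01  9.65653982e-01  1.19320054e-04 -2.01581547e-04] [-2.62368168e-01  2.39862019e-01 -2.02122993e-01 -4.78854716e-06
 -1.12927979e+00 -7.82730986e-01]
[ 397.67414436 -322.22950747  373.78881966] [0.49440418 0.85870135 0.1168219  0.06744727] 281.54346822531033
[[252.70346576 177.05404211]
 [253.0995927    8.26628149]
 [251.77368655 164.08100111]]
```

View pics/w1.png

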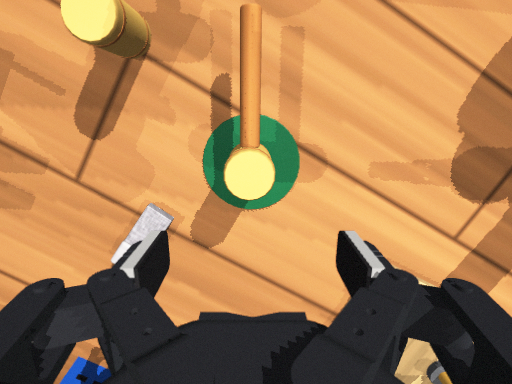

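Wrist view: mallet top at (249.5,173.5), handle end (251,7), mat centre (251.5,162). This is very close to the prediction.

Run:
```python
from h import *
d=shot("wrist")
p=plane(d,[(249.5,173.5)],94)[0];q=plane(d,[(251,7)],59)[0];print(p,q,np.degrees(np.arctan2(*(p-q)[1::-1])))
h=cv2.cvtColor(d["image"],cv2.COLOR_RGB2HSV);m=cv2.inRange(h,(65,90,30),(90,255,200))
c=max(cv2.findContours(m,0,1)[0],key=len);print(cv2.minEnclosingCircle(plane(d,c.reshape(-1,2),4)[:,:2].astype(np.float32)))
g=cv2.inRange(h,(20,60,180),(35,255,255));
for c in cv2.findContours(g,0,2)[0]:
    if cv2.contourArea(c)>800: print(cv2.boundingRect(c))
```

```text
[ 454.08349931 -293.14435629   94.        ] [ 313.64223281 -372.68161189   59.        ] 29.524535325185575
((459.4997253417969, -288.8382873535156), 64.09391784667969)
(224, 149, 51, 52)
(61, 0, 60, 42)
```

>>> play_rows(
  series=[
    [-1.3,-3,-20,0,0,0],
    [0,0,-20,0,0,0],
    [0,0,-20,0,0,0],
    [0,0,-20,0,0,0],
    [0,0,-20,0,0,0],
    [0,0,-20,0,0,0],
    [0,0,-20,0,0,0],
    [0,0,-20,0,0,0],
    [0,0,-16,0,0,0],
    [0,0,-10,0,0,0],
    [0,0,0,0,0,0],
    [0,0,0,0,0,0],
  ],
)

```text
clock: 2.65
position: [454.8, -291.8, 70.3]
ee_rot: [-0.259, 0.966, -0.0, -0.0]
contact_force: [0.2, 0.3, 0.5]
gripper_width: 85.2
grasp_force: 0.0
```

>>> play_rows(
  series=[
    [0,0,0,0,0,0],
    [0,0,0,0,0,0],
    [0,0,0,0,0,0],
    [0,0,0,0,0,0],
    [0,0,0,0,0,0],
    [0,0,0,0,0,0],
    [0,0,0,0,0,0],
    [0,0,0,0,0,0],
    [0,0,0,0,0,0],
    [0,0,0,0,0,0],
  ],
  gripper=0,
)

```text
clock: 3.48
position: [456.0, -291.5, 71.9]
ee_rot: [-0.26, 0.966, -0.001, 0.001]
contact_force: [-1.5, 0.3, 6.0]
gripper_width: 52.8
grasp_force: 62.3
```

>>> play_rows(
  series=[
    [0,0,4,0,0,0],
    [0,0,10,0,0,0],
    [0,0,16,0,0,0],
    [0,0,20,0,0,0],
    [0,0,20,0,0,0],
    [0,0,20,0,0,0],
    [0,0,16,0,0,0],
    [0,0,10,0,0,0],
    [0,0,4,0,0,0],
    [0,0,0,0,0,0],
    [0,0,0,0,0,0],
  ],
)

```text
clock: 4.4
position: [454.4, -290.7, 189.4]
ee_rot: [-0.259, 0.966, 0.001, -0.001]
contact_force: [0.0, 1.0, -4.2]
gripper_width: 53.0
grasp_force: 63.8
```

>>> play_rows(
  series=[
    [3,10,0,0,0,0],
    [7,20,0,0,0,0],
    [9,27,0,0,0,0],
    [9,27,0,0,0,0],
    [9,27,0,0,0,0],
    [9,27,0,0,0,0],
    [9,27,0,0,0,0],
    [9,27,0,0,0,0],
    [9,27,0,0,0,0],
    [9,27,0,0,0,0],
    [9,27,0,0,0,0],
    [9,27,0,0,0,0],
    [9,27,0,0,0,0],
    [9,27,0,0,0,0],
    [9,27,0,0,0,0],
    [9,27,0,0,0,0],
    [5,20,0,0,0,0],
    [2,11,0,0,0,0],
    [0,0,0,0,0,0],
    [0,0,0,0,0,0],
  ],
)

```text
clock: 6.07
position: [597.2, 148.1, 189.0]
ee_rot: [-0.26, 0.966, -0.0, -0.002]
contact_force: [-0.4, 0.9, -3.7]
gripper_width: 52.8
grasp_force: 63.9
```

Run:
```python
from h import *
s=read_state();print(s["position"],s["ee_rot"],s["contact_force"])
d=shot("wrist");a=shot("scene");b=shot("side")
A=cv2.resize(a["image"][120:270,200:400],None,fx=2,fy=2,interpolation=2)
B=cv2.resize(b["image"][150:300,120:320],None,fx=2,fy=2,interpolation=2)
W=cv2.resize(d["image"],(400,300))
cv2.imwrite("pics/m2.png",np.vstack([np.hstack([A,B]),np.hstack([W,W*0])])[:,:,::-1])
print(project(d,[(598,148,66)]),project(d,[tuple(s["position"][:2])+(s["position"][2]+22,)]))
```

```text
[597.19022049 148.1303957  188.95255189] [-2.60023836e-01  9.65600932e-01 -2.46607882e-04 -1.54419474e-03] [-0.43511576  0.89021854 -3.65235663]
[[252.01700836 188.75423485]] [[252.87523731 287.82902953]]
```

View pics/m2.png

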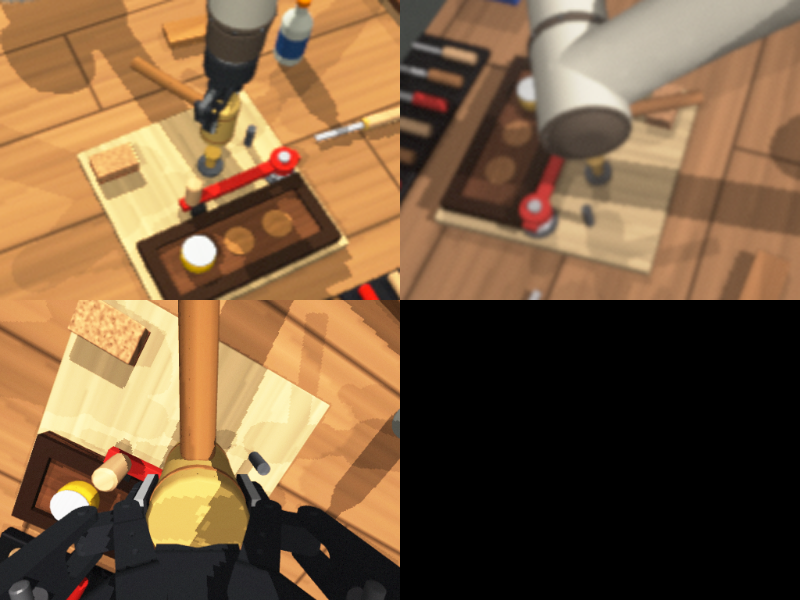

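The picture shows the mallet held upright above the peg: head at crop (218,120), peg cap visible just below it at (210,160). The handle points away from the knob.

>>> play_rows(
  series=[
    [0,0,-6,0,0,0],
    [0,0,-12,0,0,0],
    [0,0,-12,0,0,0],
    [0,0,-8,0,0,0],
    [0,0,-6,0,0,0],
    [0,0,-5,0,0,0],
    [0,0,-5,0,0,0],
    [0,0,-5,0,0,0],
    [0,0,-5,0,0,0],
    [0,0,-5,0,0,0],
    [0,0,0,0,0,0],
  ],
)

```text
clock: 7.13
position: [598.4, 147.8, 121.2]
ee_rot: [-0.26, 0.966, -0.0, 0.0]
contact_force: [-0.2, -1.2, -1.7]
gripper_width: 52.6
grasp_force: 64.2
```

>>> play_rows(
  series=[
    [0,0,-4,0,0,0],
    [0,0,-4,0,0,0],
    [0,0,-4,0,0,0],
    [0,0,-3,0,0,0],
    [0,0,0,0,0,0],
  ],
)

```text
clock: 7.55
position: [598.4, 147.8, 105.7]
ee_rot: [-0.26, 0.966, -0.0, 0.0]
contact_force: [0.5, -1.8, -0.4]
gripper_width: 52.6
grasp_force: 64.2
```

>>> play_rows(
  series=[
    [0,0,-2,0,0,0],
    [0,0,-2,0,0,0],
    [0,0,-2,0,0,0],
  ],
)

```text
clock: 7.8
position: [598.9, 148.1, 103.6]
ee_rot: [-0.26, 0.966, -0.0, 0.001]
contact_force: [-7.9, -1.0, 26.7]
gripper_width: 53.1
grasp_force: 66.2
```

>>> play_rows(
  series=[
    [0,0,-2,0,0,0],
    [0,0,-2,0,0,0],
  ],
)

```text
clock: 7.97
position: [599.2, 148.3, 103.4]
ee_rot: [-0.261, 0.965, -0.001, 0.002]
contact_force: [-14.0, -1.8, 43.3]
gripper_width: 53.0
grasp_force: 67.5
```

Bottomed out at mallet-face height ≈36 mm with over 40 N, so the peg is home. Now I'll lift and carry the mallet back.

>>> play_rows(
  series=[
    [0,0,6,0,0,0],
    [0,0,8,0,0,0],
    [0,0,14,0,0,0],
    [0,0,20,0,0,0],
    [0,0,20,0,0,0],
    [0,0,16,0,0,0],
    [0,0,8,0,0,0],
    [0,0,0,0,0,0],
    [0,0,0,0,0,0],
  ],
)

```text
clock: 8.72
position: [597.4, 147.9, 186.9]
ee_rot: [-0.259, 0.966, 0.0, -0.001]
contact_force: [-1.1, 0.0, -4.9]
gripper_width: 52.8
grasp_force: 63.9
```

>>> play_rows(
  series=[
    [-2,-10,0,0,0,0],
    [-5,-20,0,0,0,0],
    [-9,-27,0,0,0,0],
    [-9,-27,0,0,0,0],
    [-9,-27,0,0,0,0],
    [-9,-27,0,0,0,0],
    [-9,-27,0,0,0,0],
    [-9,-27,0,0,0,0],
    [-9,-27,0,0,0,0],
    [-9,-27,0,0,0,0],
    [-9,-27,0,0,0,0],
    [-9,-27,0,0,0,0],
    [-9,-27,0,0,0,0],
    [-9,-27,0,0,0,0],
    [-9,-27,0,0,0,0],
    [-9,-27,0,0,0,0],
    [-4,-20,0,0,0,0],
    [-1,-9,0,0,0,0],
    [0,0,0,0,0,0],
    [0,0,0,0,0,0],
  ],
)

```text
clock: 10.38
position: [459.2, -289.2, 187.1]
ee_rot: [-0.259, 0.966, 0.001, -0.001]
contact_force: [-0.5, 0.6, -3.6]
gripper_width: 52.4
grasp_force: 63.9
```

Run:
```python
from h import *
b=shot("side");a=shot("scene")
A=cv2.resize(a["image"][150:290,100:380],None,fx=2.5,fy=2.5,interpolation=2)
B=cv2.resize(b["image"][90:280,150:350],None,fx=2.5,fy=2.5,interpolation=2)[:250]
cv2.imwrite("pics/m3.png",np.vstack([A,np.pad(B,((0,0),(0,200),(0,0)))])[:,:,::-1])
h=cv2.cvtColor(a["image"],cv2.COLOR_RGB2HSV)
```

```text
(no output)
```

View pics/m3.png

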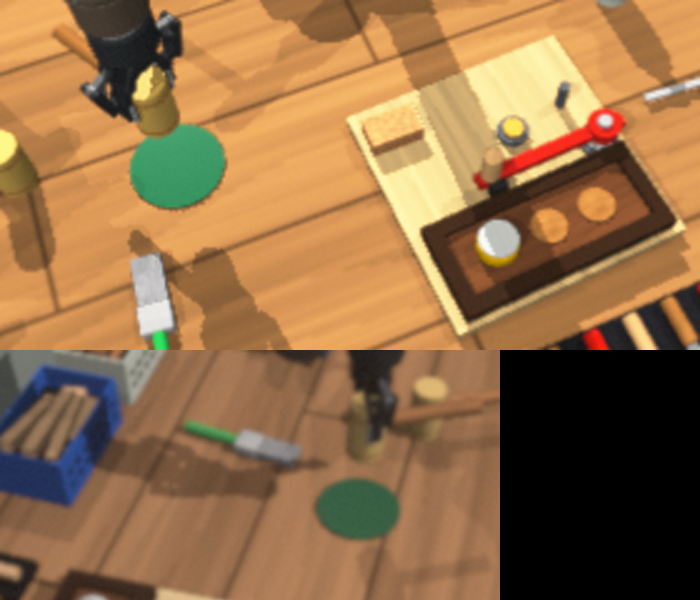

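Peg now sits low in its collar at crop (513,128). The mallet is in the grip over the mat, and the mat is clear at (178,165).

>>> play_rows(
  series=[
    [0,0,-8,0,0,0],
    [0,0,-16,0,0,0],
    [0,0,-20,0,0,0],
    [0,0,-20,0,0,0],
    [0,0,-16,0,0,0],
    [0,0,-10,0,0,0],
    [0,0,-6,0,0,0],
    [0,0,-4,0,0,0],
    [0,0,-3,0,0,0],
    [0,0,-3,0,0,0],
    [0,0,-2,0,0,0],
    [0,0,-2,0,0,0],
    [0,0,-1,0,0,0],
    [0,0,-1,0,0,0],
    [0,0,-1,0,0,0],
    [0,0,0,0,0,0],
  ],
)

```text
clock: 11.82
position: [460.0, -289.1, 75.3]
ee_rot: [-0.26, 0.966, 0.0, -0.0]
contact_force: [1.1, -0.3, -3.2]
gripper_width: 52.9
grasp_force: 63.9
```

>>> play_rows(
  series=[
    [0,0,-1,0,0,0],
    [0,0,-1,0,0,0],
    [0,0,-1,0,0,0],
    [0,0,-1,0,0,0],
  ],
)

```text
clock: 12.15
position: [460.2, -289.2, 71.8]
ee_rot: [-0.26, 0.966, -0.0, -0.0]
contact_force: [-2.1, 2.3, 6.3]
gripper_width: 53.0
grasp_force: 64.7
```

>>> play_rows(
  series=[
    [0,0,-1,0,0,0],
    [0,0,-1,0,0,0],
    [0,0,0,0,0,0],
  ],
)

```text
clock: 12.4
position: [460.3, -289.2, 71.8]
ee_rot: [-0.26, 0.966, -0.0, -0.0]
contact_force: [-3.3, 3.6, 12.9]
gripper_width: 52.7
grasp_force: 65.2
```

>>> play_rows(
  series=[
    [0,0,1.5,0,0,0],
    [0,0,0,0,0,0],
    [0,0,0,0,0,0],
    [0,0,0,0,0,0],
  ],
)

```text
clock: 12.73
position: [460.6, -289.3, 71.8]
ee_rot: [-0.26, 0.966, -0.0, 0.0]
contact_force: [-1.3, 2.7, 5.7]
gripper_width: 52.4
grasp_force: 64.7
```

>>> play_rows(
  series=[
    [0,0,0,0,0,0],
    [0,0,0,0,0,0],
    [0,0,0,0,0,0],
    [0,0,0,0,0,0],
    [0,0,0,0,0,0],
    [0,0,0,0,0,0],
    [0,0,0,0,0,0],
    [0,0,0,0,0,0],
  ],
  gripper=1,
)

```text
clock: 13.4
position: [460.1, -289.2, 70.8]
ee_rot: [-0.26, 0.966, 0.0, -0.0]
contact_force: [-0.3, 0.3, -0.4]
gripper_width: 85.5
grasp_force: 0.0
```

>>> play_rows(
  series=[
    [0,0,5,0,0,0],
    [0,0,10,0,0,0],
    [0,0,20,0,0,0],
    [0,0,20,0,0,0],
    [0,0,25,0,0,0],
    [0,0,25,0,0,0],
    [0,0,25,0,0,0],
    [0,0,20,0,0,0],
    [0,0,0,0,0,0],
  ],
)

```text
clock: 14.15
position: [462.3, -290.3, 227.0]
ee_rot: [-0.26, 0.966, -0.004, 0.004]
contact_force: [0.6, 0.2, 0.1]
gripper_width: 85.4
grasp_force: 0.0
```

Run:
```python
from h import *
s=read_state();print(s["position"],s["ee_rot"],s["joints"])
d=shot("wrist","w4");a=shot("scene");b=shot("side")
h=cv2.cvtColor(d["image"],cv2.COLOR_RGB2HSV);m=cv2.inRange(h,(65,90,30),(90,255,200))
g=cv2.inRange(h,(20,60,180),(35,255,255))
for c in cv2.findContours(g,0,2)[0]:
    if cv2.contourArea(c)>800:
        x,y,w,k=cv2.boundingRect(c);print((x,y,w,k),plane(d,[(x+w/2-.5,y+k/2-.5)],94))
W=cv2.resize(d["image"],(400,300))
A=cv2.resize(a["image"][150:270,100:260],(400,300),interpolation=2)
B=cv2.resize(a["image"][165:285,230:390],(400,300),interpolation=2)
C=cv2.resize(b["image"][180:300,130:290],(400,300),interpolation=2)
cv2.imwrite("pics/m4.png",np.vstack([np.hstack([W,A]),np.hstack([B,C])])[:,:,::-1])
```

```text
[ 462.33949211 -290.2583598   227.03091828] [-0.26011097  0.9655624  -0.00357108  0.00433388] [-0.26258072  0.26949441 -0.23990084  0.00210684 -1.05032047 -0.78297044]
(228, 148, 56, 62) [[ 457.27973213 -291.57141336   94.        ]]
(47, 0, 59, 26) [[ 411.45982884 -484.65091961   94.        ]]
```

View pics/m4.png

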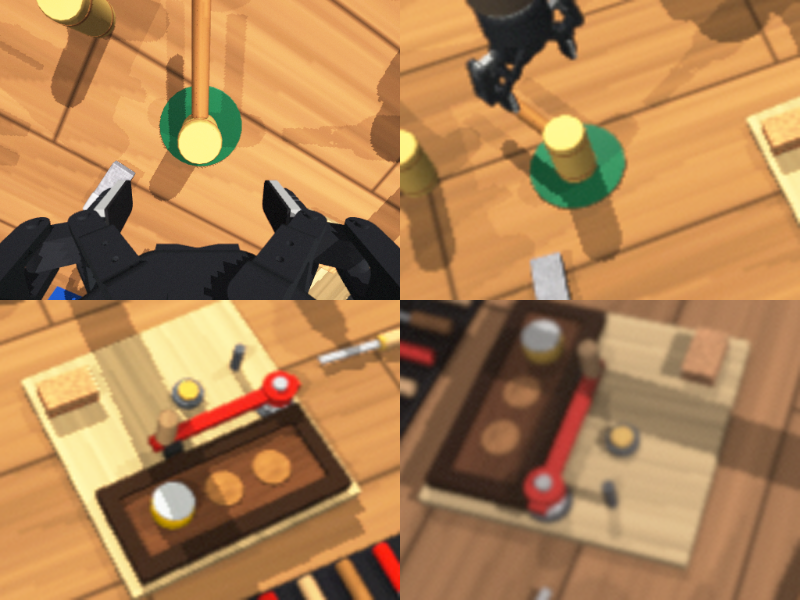

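Mallet stands on the mat, axis ≈(457,-291.5) against mat centre (459.5,-288.8). The peg is home and the clamp is undisturbed. Next I'll move over the knob, with the fingers closing along the arm's tangent.

>>> play_rows(
  series=[
    [11.2,20.5,0,0,0,0.58],
    [11.2,20.5,0,0,0,0.58],
    [11.2,20.5,0,0,0,0.58],
    [11.2,20.5,0,0,0,0.58],
    [11.2,20.5,0,0,0,0.58],
    [11.2,20.5,0,0,0,0.58],
    [11.2,20.5,0,0,0,0.58],
    [11.2,20.5,0,0,0,0.58],
    [11.2,20.5,0,0,0,0.58],
    [11.2,20.5,0,0,0,0.58],
    [11.2,20.5,0,0,0,0.58],
    [11.2,20.5,0,0,0,0.58],
    [11.2,20.5,0,0,0,0.58],
    [11.2,20.5,0,0,0,0.58],
    [11.2,20.5,0,0,0,0.58],
    [11.2,20.5,0,0,0,0.58],
    [11.2,20.5,0,0,0,0.58],
    [11.2,20.5,0,0,0,0.58],
    [0,0,0,0,0,0],
    [0,0,0,0,0,0],
  ],
)

```text
clock: 15.97
position: [661.3, 80.8, 218.7]
ee_rot: [0.724, -0.69, -0.001, 0.002]
contact_force: [-0.2, 0.2, -0.3]
gripper_width: 85.3
grasp_force: 0.0
```

Run:
```python
from h import *
s=read_state();print(s["position"],s["ee_rot"],s["joints"])
d=shot("wrist","w5")
print(project(d,[(661.5,81,111),(653,251,66),(661.5,81,60),(598,148,36)]))
```

```text
[661.27348305  80.78737271 218.70932598] [ 0.7241096  -0.6896825  -0.00093541  0.00157067] [ 3.63660228e-01  4.81598463e-01  6.73243648e-02 -3.62602728e-04
 -1.16016333e+00 -3.14822712e-01]
[[251.53754248 193.20643418]
 [251.75852667 322.90705887]
 [251.48874585 178.5935304 ]
 [303.33465931 232.20227695]]
```

View pics/w5.png

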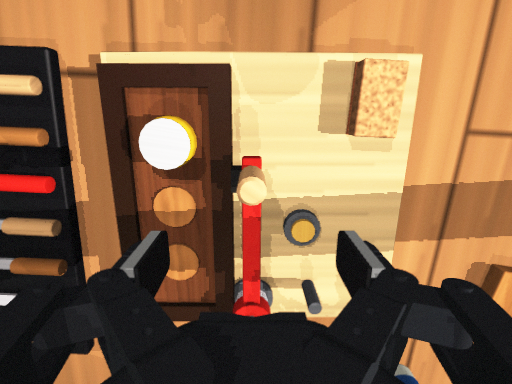

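Knob top seen at (253,191), predicted (251.5,193). The peg is home at (303,231), and the tin at (168,142) is clear of the fingers.

>>> play_rows(
  series=[
    [-1,-1.5,-12,0,0,0],
    [0,0,-16,0,0,0],
    [0,0,-16,0,0,0],
    [0,0,-16,0,0,0],
    [0,0,-16,0,0,0],
    [0,0,-16,0,0,0],
    [0,0,-14,0,0,0],
    [0,0,-9,0,0,0],
    [0,0,-5,0,0,0],
    [0,0,0,0,0,0],
    [0,0,0,0,0,0],
  ],
)

```text
clock: 16.93
position: [660.9, 78.0, 101.2]
ee_rot: [0.724, -0.69, 0.0, -0.0]
contact_force: [1.2, 0.3, 0.2]
gripper_width: 85.3
grasp_force: 0.0
```

>>> play_rows(
  series=[
    [0,0,0,0,0,0],
    [0,0,0,0,0,0],
    [0,0,0,0,0,0],
    [0,0,0,0,0,0],
    [0,0,0,0,0,0],
    [0,0,0,0,0,0],
    [0,0,0,0,0,0],
    [0,0,0,0,0,0],
    [0,0,0,0,0,0],
    [0,0,0,0,0,0],
    [0,0,0,0,0,0],
    [0,0,0,0,0,0],
  ],
  gripper=0,
)

```text
clock: 17.93
position: [661.3, 78.5, 101.4]
ee_rot: [0.724, -0.69, 0.0, -0.001]
contact_force: [1.1, -0.2, 5.2]
gripper_width: 24.3
grasp_force: 59.5
```

Run:
```python
import numpy as np
from bench import read_state
k=read_state()["position"];print(k)
p=np.array([653,251.]);P=[]
for q in np.linspace(0,1.12,21):
    f=.05-np.pi/2-q;P.append(p+170*np.array([np.cos(f),np.sin(f)]))
print(np.round(np.diff(P,axis=0),1).tolist(),np.degrees(.056)/6, P[0],P[-1])
```

```text
[661.27645143  78.47531301 101.44516154]
[[-9.5, -0.2], [-9.5, 0.3], [-9.5, 0.9], [-9.4, 1.4], [-9.3, 1.9], [-9.2, 2.4], [-9.1, 2.9], [-8.9, 3.4], [-8.7, 3.9], [-8.4, 4.4], [-8.2, 4.9], [-7.9, 5.3], [-7.6, 5.8], [-7.2, 6.2], [-6.9, 6.6], [-6.5, 6.9], [-6.1, 7.3], [-5.7, 7.6], [-5.3, 7.9], [-4.8, 8.2]] 0.5347606087887683 [661.49645878  81.21245573] [503.87591427 169.37888107]
```

>>> play_rows(
  series=[
    [-4.7,-0.1,0,0,0,-0.27],
    [-4.8,-0.1,0,0,0,-0.27],
    [-4.7,0.1,0,0,0,-0.27],
    [-4.8,0.2,0,0,0,-0.27],
    [-4.7,0.4,0,0,0,-0.27],
    [-4.8,0.5,0,0,0,-0.27],
    [-4.7,0.7,0,0,0,-0.26],
    [-4.7,0.7,0,0,0,-0.26],
    [-4.6,0.9,0,0,0,-0.27],
    [-4.7,1,0,0,0,-0.27],
    [-4.6,1.2,0,0,0,-0.27],
    [-4.6,1.2,0,0,0,-0.27],
    [-4.5,1.4,0,0,0,-0.27],
    [-4.6,1.5,0,0,0,-0.27],
    [-4.4,1.7,0,0,0,-0.26],
    [-4.5,1.7,0,0,0,-0.26],
  ],
)

```text
clock: 19.27
position: [587.0, 91.9, 101.4]
ee_rot: [-0.552, 0.834, -0.0, 0.001]
contact_force: [3.6, 0.9, 3.9]
gripper_width: 24.2
grasp_force: 59.4
```

>>> play_rows(
  series=[
    [-8.7,3.9,0,0,0,-0.53],
    [-8.4,4.4,0,0,0,-0.53],
    [-8.2,4.9,0,0,0,-0.53],
    [-7.9,5.3,0,0,0,-0.53],
    [-7.6,5.8,0,0,0,-0.53],
    [-7.2,6.2,0,0,0,-0.54],
    [-6.9,6.6,0,0,0,-0.54],
    [-6.5,6.9,0,0,0,-0.54],
  ],
)

```text
clock: 19.93
position: [525.7, 136.0, 101.4]
ee_rot: [-0.353, 0.935, -0.0, 0.001]
contact_force: [4.2, -0.3, 2.6]
gripper_width: 24.4
grasp_force: 59.3
```

>>> play_rows(
  series=[
    [-6.1,7.3,0,0,0,-0.53],
    [-5.7,7.6,0,0,0,-0.53],
    [-2.7,4,0,0,0,-0.27],
    [-2.6,4,0,0,0,-0.27],
    [-1.2,2,0,0,0,-0.1],
    [0,0,0,0,0,0],
    [0,0,0,0,0,0],
  ],
)

```text
clock: 20.52
position: [507.6, 160.5, 101.4]
ee_rot: [-0.27, 0.963, -0.0, 0.001]
contact_force: [5.0, -1.4, 4.0]
gripper_width: 24.2
grasp_force: 59.4
```

Run:
```python
from bench import read_state
import numpy as np
s=read_state();k=s["position"];v=k[:2]-[653,251];print(k,s["contact_force"],np.hypot(*v),.05-np.pi/2-np.arctan2(v[1],v[0]))
```

```text
[507.56897254 160.46332102 101.3732121 ] [ 4.99318985 -1.41006867  3.96590237] 171.30987709443806 1.063967722731112
```

>>> play_rows(
  series=[
    [-1,1.8,0,0,0,-0.1],
    [-1,1.8,0,0,0,-0.1],
    [-1,1.8,0,0,0,-0.1],
    [0,0,0,0,0,0],
  ],
)

```text
clock: 20.85
position: [504.5, 165.6, 101.4]
ee_rot: [-0.254, 0.967, -0.0, 0.001]
contact_force: [5.7, -2.8, 4.0]
gripper_width: 24.8
grasp_force: 59.5
```

>>> play_rows(
  series=[
    [-1,1.8,0,0,0,-0.1],
    [-0.5,0.9,0,0,0,0],
    [0,0,0,0,0,0],
    [0,0,0,0,0,0],
  ],
)

```text
clock: 21.18
position: [504.0, 166.5, 101.4]
ee_rot: [-0.25, 0.968, -0.002, 0.001]
contact_force: [10.8, -10.4, 3.0]
gripper_width: 24.4
grasp_force: 59.7
```

>>> play_rows(
  series=[
    [0,0,0,0,0,0],
    [0,0,0,0,0,0],
    [0,0,0,0,0,0],
    [0,0,0,0,0,0],
    [0,0,0,0,0,0],
  ],
)

```text
clock: 21.6
position: [504.0, 166.5, 101.4]
ee_rot: [-0.25, 0.968, -0.001, 0.001]
contact_force: [10.8, -11.1, 2.2]
gripper_width: 24.4
grasp_force: 59.7
```

Run:
```python
from h import *
d=shot("scene");cv2.imwrite("pics/m6.png",cv2.resize(d["image"][130:290,110:410],(800,427),interpolation=2)[:,:,::-1])
```

```text
(no output)
```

View pics/m6.png

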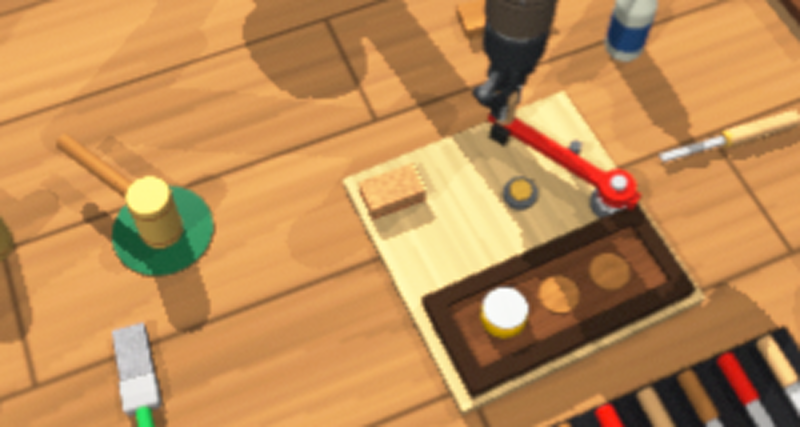

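The red arm rests against the stop post at (575,148) and the knob is held at (505,112). The peg is home at (520,190), and the mallet stands on the mat at (155,210).

```bash
python3 -c "from bench import job_done;print(job_done())"
```

```text
the job is handed in; nothing more can be done
None
```

The job is handed in at about 22 s on the robot clock: the peg is driven home, the mallet stands released on its mat, and the gripper is holding the red arm at its stop; the hand-in returned no pass or fail.

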